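Load the brazed sockets into the carrier in reverse order

ROBOT

A 6-joint arm with a two-finger parallel gripper is mounted at the origin on the work surface. World frame = base frame: x ahead of the robot, y to its left, z up, the work surface at z = 0. Lengths are in m, angles in rad, forces in N, time in s.
With the tool pointing down it reaches from about 0.325 to 0.75 m from the base axis. Payload 7.6 kg.
Tool frame: the origin (TCP) lies at the very end of the fingers, on their centre line; the grasp point (between the pads) lies 19 mm behind it (manip.tcp_to_grasp is the distance from the TCP to the grasp point, in m); z points along the fingers, y is the line along which they close (so a half turn about z gives the same grasp; the last joint's range is limited). The gripper opens to 85 mm and grips with 20 to 120 N. Pads are 22 mm wide; open, the fingers measure 114 mm over their backs; the gripper's body (76 mm by 85 mm) begins 54 mm behind the grasp point. The pads swing forward as they close: fully open they stand 13 mm farther back than shut.
Start: joints at [1.278, 0.052, 1.401, -0, 1.689, -0.07], TCP at [0.116, 0.512, 0.231] pointing down, gripper open.
Joint ranges: [-2.9, 2.9], [-0.91, 2.17], [0.12, 2.37], [-1.06, 4.2], [0.26, 2.73], [-2.93, 2.93]. Speed limits (rad/s): [2.57, 2.57, 3.01, 3.14, 3.14, 3.14].

INTERFACE

Orientations are given as a unit quaternion [w, x, y, z].
In Python, from cell import manip gives the robot as it stands.
- The arm moves only by the tool tcp_steps, called after ">>>" by a JSON object that holds its "fn" and its "kwargs", one argument or row to a line. Schema: {"type":"object","properties":{"ticks":{"type":"array","items":{"type":"array","items":{"type":"array","items":{"type":"number"},"minItems":5,"maxItems":5},"minItems":1,"maxItems":10},"minItems":1,"maxItems":1},"force":{"type":"number"},"only":{"type":"string"},"quiet":{"type":"boolean"},"lines":{"type":"string"}},"required":["ticks"],"additionalProperties":false}. ticks is a list that holds a single list of rows (three levels of brackets), with 1 to 10 rows, each of 5 numbers: the finger opening in m, then dx, dy, dz in normalised numbers (1 is 0.5 m), then a turn about the tool's z in normalised numbers (1 is 180 degrees); each row is the pose to reach, as a shift and turn from the pose commanded when the call began, along the tool's axes at that moment; what a row does not reach only later rows make up. A row lasts 1/8 s, in which the tool goes at most 0.0625 m and 0.188 rad, less where a joint would pass 70% of its speed; a pose out of reach is approached as far as the arm can. The fingers move at their own pace and stop on an object; force is the grip in N (left out, the last holds). Time passes only in rows, so rows that do not move let the fingers close. The tool returns the time, the measured TCP pose, the force, the opening and the grip force at its end. only (a regular expression) keeps the lines of the reply that match it, lines (a string "A,B") keeps lines A to B, and quiet returns only ok. Input that does not fit is refused with a message, and nothing moves.
- manip.sense(): the state, without advancing time (a new reading comes with each control period).
- manip.capture(name): name is "scene" or "side" or "wrist"; returns a dict with "pixels" (480x640x3 uint8, red, green, blue), "fx", "fy", "cx", "cy" (pixels), "extrinsics" (4x4, takes a point from camera to world coordinates). Camera axes: x right, y down, z forward; pixel columns grow to the right and rows downward; lengths in m; the calibration is good to about 2 mm. A picture is of the moment at which its call begins. There is no depth.
- manip.finish_job(): hands the job in; it is judged then, once.
The state is a dict: "time_s": time; "joint_pos": joint angles; "qd": joint speeds; "effort": joint torques, N m; "eef_pos": TCP position; "tool_rot": TCP orientation; "ft_force": force on the tool from outside, world axes, zero at the start; "ft_torque": the same for the moment, N m; "width": finger opening in m; "finger_force": force on a finger pad.
Only numpy, scipy, OpenCV 4.12 (cv2) and the standard library are available. Lean on these libraries where they do the work, as an engineer would, in place of code of your own. Each camera call takes 0.05 s, during which the arm holds its last target. There are 200 camera calls.

TASK

Move the four brazed blade sockets from the cooling rack into the carrier in reverse order: the one nearest the cooling rack's red end goes into the compartment farthest from the carrier's red end, the next one into the next compartment, and so on. Stand each one upright on the floor of its own compartment and let go; topple none of them and leave the jar, the bottle and the brush where they are.

Things in the scene. Friction and masses are not known exactly. Their poses are not given: they have to be found in the camera images.
- socket_yellow: loose upright brazed blade socket, steel, yellow top, 0.18 kg: round foot 38 mm diameter, 6 mm high; plain stem 28 mm diameter up to 60 mm (upper 10 mm yellow); above it, to 80 mm, a yellow blade root within the stem's outline: a broad flat tab 26 x 6 mm. Origin: centre of the underside, z up the stem. Grip the stem from any side; starts at any yaw.
- socket_blue: loose upright brazed blade socket, steel, blue top, 0.18 kg: round foot 38 mm diameter, 6 mm high; plain stem 28 mm diameter up to 60 mm (upper 10 mm blue); above it, to 80 mm, a blue blade root within the stem's outline: two prongs, each 7 x 6 mm, 18 mm apart. Origin: centre of the underside, z up the stem. Grip the stem from any side; starts at any yaw.
- socket_green: loose upright brazed blade socket, steel, green top, 0.18 kg: round foot 38 mm diameter, 6 mm high; plain stem 28 mm diameter up to 60 mm (upper 10 mm green); above it, to 80 mm, a green blade root within the stem's outline: a round pin of 12 mm diameter. Origin: centre of the underside, z up the stem. Grip the stem from any side; starts at any yaw.
- socket_white: loose upright brazed blade socket, steel, white top, 0.18 kg: round foot 38 mm diameter, 6 mm high; plain stem 28 mm diameter up to 60 mm (upper 10 mm white); above it, to 80 mm, a white blade root within the stem's outline: a cross, 24 mm across. Origin: centre of the underside, z up the stem. Grip the stem from any side; starts at any yaw.
- brick_yellow: fixed terracotta firebrick on the cooling rack with yellow paint strips on two edges; the yellow socket stands on it at the start (within 5 mm of its centre), so it records the starting order. 64 (x) x 56 (y) x 14 mm high, origin at the centre of its underside, axes parallel to the cooling rack's; top face 24 mm above the work surface.
- brick_blue: fixed terracotta firebrick on the cooling rack with blue paint strips on two edges; the blue socket stands on it at the start (within 5 mm of its centre), so it records the starting order. 64 (x) x 56 (y) x 14 mm high, origin at the centre of its underside, axes parallel to the cooling rack's; top face 24 mm above the work surface.
- brick_green: fixed terracotta firebrick on the cooling rack with green paint strips on two edges; the green socket stands on it at the start (within 5 mm of its centre), so it records the starting order. 64 (x) x 56 (y) x 14 mm high, origin at the centre of its underside, axes parallel to the cooling rack's; top face 24 mm above the work surface.
- brick_white: fixed terracotta firebrick on the cooling rack with white paint strips on two edges; the white socket stands on it at the start (within 5 mm of its centre), so it records the starting order. 64 (x) x 56 (y) x 14 mm high, origin at the centre of its underside, axes parallel to the cooling rack's; top face 24 mm above the work surface.
- cooling_rack: fixed flat steel bed 70 (x) x 244 (y) x 10 mm high, at any yaw, carrying the four firebricks in a row along its y axis, centres at y = +90, +30, -30, -90 mm. A red bar 18 mm long, 26 mm high marks its +y end (out to y = +140 mm). Origin: centre of the bed's underside, on the work surface.
- carrier: fixed low metal carrier, empty at the start, any yaw: 64 (x) x 244 (y) mm, walls 18 mm high, 4 mm thick, floor 4 mm thick; four compartments 56 x 56 mm inside, in a row along its y axis, centres at x = 0, y = +90, +30, -30, -90 mm. A red bar 18 mm long, 26 mm high marks its +y end (out to y = +140 mm). Origin: centre of the underside, on the work surface.
- flux_jar: bystander: closed round grey jar with a black cap, 64 mm diameter, 60 mm high, loose beyond the racks; origin at the centre of its underside.
- water_bottle: bystander: clear bottle with a yellow cap, 60 mm diameter, 160 mm high, loose to the left of the racks; origin at the centre of its underside.
- flux_brush: bystander: flat flux brush with a wooden handle, 200 mm long, lying loose to the right of the racks; origin under its middle.

How it is judged:
At the end, for the whole second after the job is handed in: Each socket is upright (within 0.12 rad) and at rest on the floor of the carrier (within 4 mm), within 13 mm along each axis of the centre of its compartment; the one whose brick is at y = +90, +30, -30, -90 mm on the cooling rack is in the compartment at y = -90, -30, +30, +90 mm of the carrier (((y of brick_yellow in the frame of cooling_rack between 0.075 and 0.105 m and y of socket_yellow in the frame of carrier between -0.103 and -0.077 m) or (y of brick_yellow in the frame of cooling_rack between 0.015 and 0.045 m and y of socket_yellow in the frame of carrier between -0.043 and -0.017 m) or (y of brick_yellow in the frame of cooling_rack between -0.045 and -0.015 m and y of socket_yellow in the frame of carrier between 0.017 and 0.043 m) or (y of brick_yellow in the frame of cooling_rack between -0.105 and -0.075 m and y of socket_yellow in the frame of carrier between 0.077 and 0.103 m)) and x of socket_yellow in the frame of carrier between -0.013 and 0.013 m and z of socket_yellow in the frame of carrier between 0 and 0.008 m and angle between each of socket_yellow, socket_blue, socket_green, socket_white's own z axis and vertical below 0.12 rad and linear speed of each of socket_yellow, socket_blue, socket_green, socket_white below 0.02 m/s and angular speed of each of socket_yellow, socket_blue, socket_green, socket_white below 0.2 rad/s and ((y of brick_blue in the frame of cooling_rack between 0.075 and 0.105 m and y of socket_blue in the frame of carrier between -0.103 and -0.077 m) or (y of brick_blue in the frame of cooling_rack between 0.015 and 0.045 m and y of socket_blue in the frame of carrier between -0.043 and -0.017 m) or (y of brick_blue in the frame of cooling_rack between -0.045 and -0.015 m and y of socket_blue in the frame of carrier between 0.017 and 0.043 m) or (y of brick_blue in the frame of cooling_rack between -0.105 and -0.075 m and y of socket_blue in the frame of carrier between 0.077 and 0.103 m)) and x of socket_blue in the frame of carrier between -0.013 and 0.013 m and z of socket_blue in the frame of carrier between 0 and 0.008 m and ((y of brick_green in the frame of cooling_rack between 0.075 and 0.105 m and y of socket_green in the frame of carrier between -0.103 and -0.077 m) or (y of brick_green in the frame of cooling_rack between 0.015 and 0.045 m and y of socket_green in the frame of carrier between -0.043 and -0.017 m) or (y of brick_green in the frame of cooling_rack between -0.045 and -0.015 m and y of socket_green in the frame of carrier between 0.017 and 0.043 m) or (y of brick_green in the frame of cooling_rack between -0.105 and -0.075 m and y of socket_green in the frame of carrier between 0.077 and 0.103 m)) and x of socket_green in the frame of carrier between -0.013 and 0.013 m and z of socket_green in the frame of carrier between 0 and 0.008 m and ((y of brick_white in the frame of cooling_rack between 0.075 and 0.105 m and y of socket_white in the frame of carrier between -0.103 and -0.077 m) or (y of brick_white in the frame of cooling_rack between 0.015 and 0.045 m and y of socket_white in the frame of carrier between -0.043 and -0.017 m) or (y of brick_white in the frame of cooling_rack between -0.045 and -0.015 m and y of socket_white in the frame of carrier between 0.017 and 0.043 m) or (y of brick_white in the frame of cooling_rack between -0.105 and -0.075 m and y of socket_white in the frame of carrier between 0.077 and 0.103 m)) and x of socket_white in the frame of carrier between -0.013 and 0.013 m and z of socket_white in the frame of carrier between 0 and 0.008 m); the robot touches nothing.
It fails at once if a socket is toppled (tilted more than 0.7 rad) (angle between any of socket_yellow, socket_blue, socket_green, socket_white's own z axis and vertical above 0.7 rad).
It fails at once if the jar, the bottle or the brush is moved more than 25 mm (distance of any of flux_jar, water_bottle, flux_brush from where it was at the start of the episode above 0.025 m).
It also fails if it takes over 99 s, if anything falls off the work surface, if the arm or the gripper's body presses on something with over 40 N, if the wrist force passes 120 N, or if a joint passes its speed limit or range.

## Working session

There is one attempt and no reset: what is moved stays moved. The work goes in short steps, Python scripts to look and compute and a tool call to move; the robot and the scene stay as the last step left them, time stands still between calls to the robot, and variables do not carry over. Pictures are saved under pics/ and viewed, at most 14 in all, crops included, and the job is handed in when it is done.

```bash
ls; mkdir -p pics; python3 - <<'E'
from cell import manip
import cv2,numpy as np
for n in("scene","side","wrist"):
    c=manip.capture(n); cv2.imwrite(f"pics/{n}0.png",c["pixels"][:,:,::-1]); print(n,c["fx"],c["fy"],c["cx"],c["cy"],np.round(c["extrinsics"],4).tolist())
s=manip.sense(); print(s)
E
```

```text
cell.py
pics
scene 582.4987329328542 582.4987329328542 319.505605604404 234.8324421214041 [[0.3424, 0.7809, -0.5224, 1.2555], [0.9395, -0.2822, 0.194, -0.2638], [0.0041, -0.5573, -0.8303, 1.0923], [0.0, 0.0, 0.0, 1.0]]
side 449.2332978799092 449.2332978799092 314.5290593265994 235.3035132163471 [[-0.9167, -0.2994, 0.2648, 0.3496], [-0.3997, 0.6859, -0.6082, 0.634], [0.0004, -0.6633, -0.7483, 0.8324], [0.0, 0.0, 0.0, 1.0]]
wrist 414.8774512028581 414.8774512028581 318.61827496009863 239.51597714730468 [[0.2207, 0.9244, 0.3112, 0.037], [0.9753, -0.2084, -0.0727, 0.5303], [-0.0024, 0.3196, -0.9476, 0.3727], [0.0, 0.0, 0.0, 1.0]]
{'time_s': 0.15, 'joint_pos': array([ 1.27767610e+00,  5.26880460e-02,  1.40141752e+00, -3.54986185e-05,
        1.68860966e+00, -7.03147743e-02]), 'qd': array([-0.00117415, -0.0023446 , -0.00250243, -0.00044087, -0.00013738,
       -0.00020765]), 'effort': array([ 6.41761835e-04, -3.81951070e+01, -3.60424805e+01, -5.70669374e-05,
        4.54705325e-03, -6.70414508e-06]), 'eef_pos': array([0.11594248, 0.51182566, 0.23070537]), 'tool_rot': array([-8.40980653e-05,  1.11174488e-01,  9.93800744e-01, -5.55230916e-04]), 'ft_force': array([ 0.3350315 , -0.01786709,  0.11963086]), 'ft_torque': array([0.02455627, 0.01514963, 0.05927527]), 'finger_force': 0.0, 'width': 0.08533878577367357}
```

View pics/scene0.png

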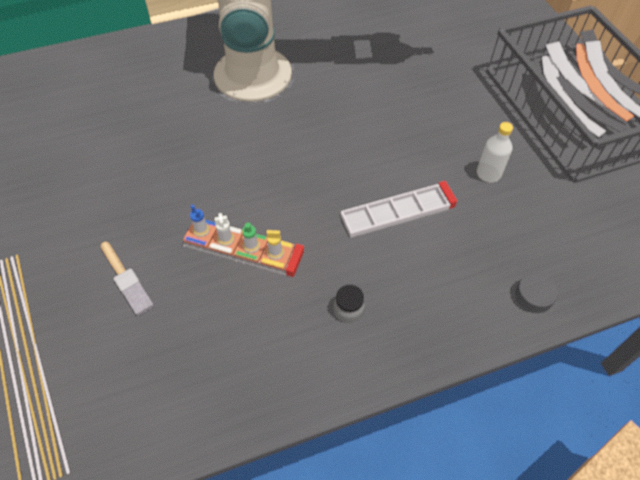

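View pics/side0.png

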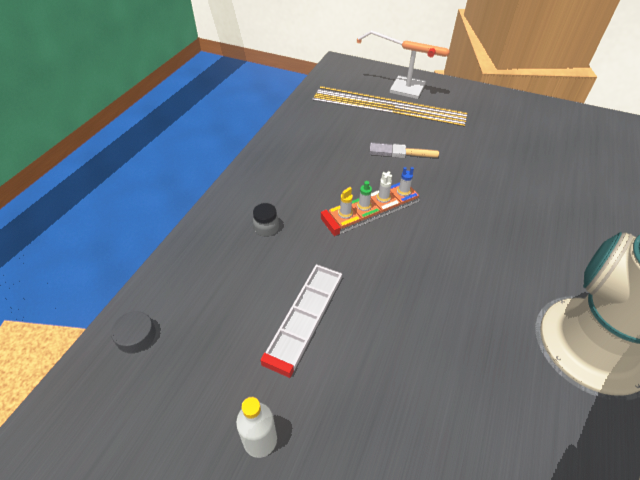

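The order from the rack's red end is yellow (275,245), green (250,240), white (224,230), blue (198,222). The carrier runs from (345,225) to its red bar at (447,194), with the jar at (350,302), the bottle at (495,155) and the brush at (128,280). I'll enlarge these areas to measure them.

```bash
python3 - <<'E'
import cv2,numpy as np
a=cv2.imread("pics/scene0.png");b=cv2.imread("pics/side0.png")
def crop(im,x,y,w,h,f,n): cv2.imwrite(n,cv2.resize(im[y:y+h,x:x+w],None,fx=f,fy=f,interpolation=cv2.INTER_CUBIC))
crop(a,175,195,140,90,5,"pics/cr.png")   # rack scene
crop(a,332,170,140,75,5,"pics/cc.png")
crop(b,250,160,190,225,2.6,"pics/cs.png")
E
```

```text
(no output)
```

View pics/cr.png

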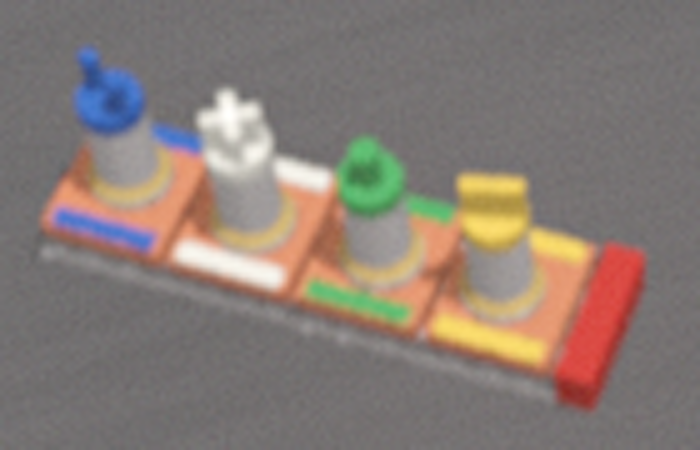

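View pics/cc.png

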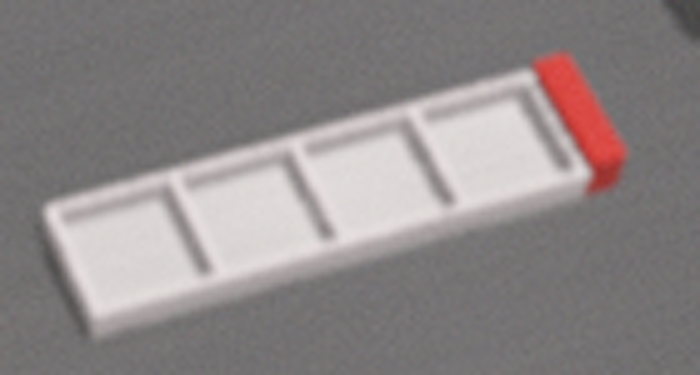

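View pics/cs.png

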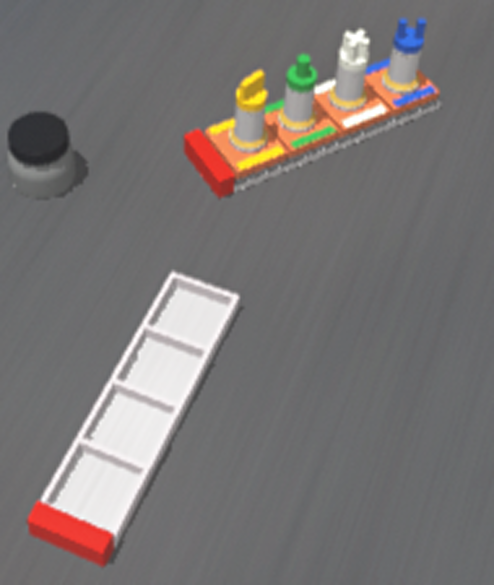

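```bash
cat > h.py <<'E'
import numpy as np, cv2
C={'scene':(582.4987,319.5056,234.8324,[[0.3424,0.7809,-0.5224,1.2555],[0.9395,-0.2822,0.194,-0.2638],[0.0041,-0.5573,-0.8303,1.0923]]),
'side':(449.2333,314.5291,235.3035,[[-0.9167,-0.2994,0.2648,0.3496],[-0.3997,0.6859,-0.6082,0.634],[0.0004,-0.6633,-0.7483,0.8324]])}
def proj(n,P):
    f,cx,cy,E=C[n];E=np.array(E);p=(np.atleast_2d(P)-E[:,3])@E[:,:3]
    return np.c_[f*p[:,0]/p[:,2]+cx,f*p[:,1]/p[:,2]+cy]
def ray(n,u,v,z):
    f,cx,cy,E=C[n];E=np.array(E);d=E[:,:3]@[(u-cx)/f,(v-cy)/f,1];return E[:,3]+d*(z-E[2,3])/d[2]
def un(x0,y0,s,u,v): return x0+(u+.5)/s-.5,y0+(v+.5)/s-.5
def frame(q,P):
    P=np.atleast_2d(P);c,s=np.cos(q[2]),np.sin(q[2]);return np.c_[q[0]+c*P[:,0]-s*P[:,1],q[1]+s*P[:,0]+c*P[:,1],P[:,2]]
E
cat > fit.py <<'E'
from h import *
from scipy.optimize import least_squares
CR=('scene',175,195,5);CC=('scene',332,170,5);CS=('side',250,160,2.6)
def fit(obs,q0):
    px=[un(*c[1:],u,v) for c,u,v,P in obs]
    r=lambda q:np.concatenate([proj(c[0],frame(q,np.array(P)/1e3))[0]-p for (c,u,v,P),p in zip(obs,px)])
    s=least_squares(r,q0,loss='soft_l1');print(np.round(s.x,4));print(np.round(r(s.x).reshape(-1,2),1).tolist());return s.x
car=fit([(CC,47,207,(-32,-122,18)),(CC,92,320,(32,-122,18)),(CC,537,70,(-32,122,18)),(CC,588,178,(32,122,18)),(CC,175,178,(-28,-60,18)),(CC,297,146,(-28,0,18)),(CC,418,112,(-28,60,18)),
(CS,173,273,(32,-122,18)),(CS,238,295,(-32,-122,18)),(CS,203,353,(-28,-60,18)),(CS,175,409,(-28,0,18)),(CS,142,470,(-28,60,18))],[.55,.2,.2])
rack=fit([(CR,45,218,(32,-118,24)),(CR,595,245,(-32,118,24)),(CR,550,365,(32,118,24)),(CR,607,245,(-35,122,26)),(CR,643,252,(-35,140,26)),
(CS,207,132,(32,118,24)),(CS,235,172,(-32,118,24)),(CS,440,95,(-32,-118,24))],[.55,-.1,-.5])
for k,y in zip(('yel','grn','wht','blu'),(90,30,-30,-90)): print(k,'brick',frame(rack,[0,y/1e3,.024])[0].round(4),'comp',frame(car,[0,-y/1e3,.004])[0].round(4))
# socket centres: stem top disc (z=.084) and foot (z=.027)
for k,c,u,v,z in (('yel',CR,496,215,.084),('grn',CR,371,182,.084),('wht',CR,237,142,.084),('blu',CR,110,100,.084),('yel',CR,500,288,.030),('grn',CR,378,252,.030),('wht',CR,252,218,.030),('blu',CR,130,175,.03),
 ('yel',CS,252,93,.084),('grn',CS,301,74,.084),('wht',CS,352,51,.084),('blu',CS,407,35,.084),('yel',CS,249,138,.03),('grn',CS,297,118,.03),('wht',CS,349,97,.03),('blu',CS,403,80,.03)):
    print(k,c[0],ray(c[0],*un(*c[1:],u,v),z).round(4))
E
python3 fit.py
```

```text
[ 0.5698  0.1772 -0.0235]
[[0.1, 0.1], [0.8, -0.5], [-0.7, 1.0], [1.0, 0.0], [0.4, 0.3], [0.2, 0.1], [-0.3, 0.4], [-0.5, 0.3], [0.3, 1.4], [1.1, -0.6], [0.3, -0.4], [0.5, -0.3]]
[ 0.5385 -0.1868 -0.6751]
[[-0.4, -0.0], [0.5, 0.5], [-0.8, 0.4], [0.3, -0.6], [0.8, 0.2], [-0.8, -0.2], [1.0, 0.8], [0.6, -0.5]]
yel brick [ 0.5948 -0.1166  0.024 ] comp [0.5677 0.0872 0.004 ]
grn brick [ 0.5573 -0.1634  0.024 ] comp [0.5691 0.1472 0.004 ]
wht brick [ 0.5198 -0.2103  0.024 ] comp [0.5705 0.2071 0.004 ]
blu brick [ 0.4823 -0.2571  0.024 ] comp [0.5719 0.2671 0.004 ]
yel scene [ 0.5953 -0.1199  0.084 ]
grn scene [ 0.5617 -0.1641  0.084 ]
wht scene [ 0.5229 -0.2116  0.084 ]
blu scene [ 0.4832 -0.2569  0.084 ]
yel scene [ 0.5966 -0.1219  0.03  ]
grn scene [ 0.561  -0.1661  0.03  ]
wht scene [ 0.5253 -0.2129  0.03  ]
blu scene [ 0.4849 -0.2577  0.03  ]
yel side [ 0.5948 -0.1232  0.084 ]
grn side [ 0.5617 -0.1661  0.084 ]
wht side [ 0.5274 -0.2166  0.084 ]
blu side [ 0.4854 -0.2606  0.084 ]
yel side [ 0.5928 -0.118   0.03  ]
grn side [ 0.5596 -0.1623  0.03  ]
wht side [ 0.5221 -0.211   0.03  ]
blu side [ 0.4798 -0.2565  0.03  ]
```

```bash
cat > go.py <<'E'
# usage: go.py x y z heading(of tool y) -> shift along tool axes and turn about tool z
import sys,numpy as np
from cell import manip
from scipy.spatial.transform import Rotation as R
s=manip.sense();q=s["tool_rot"];M=R.from_quat([q[1],q[2],q[3],q[0]]).as_matrix()
x,y,z,h=map(float,sys.argv[1:5])
d=M.T@(np.array([x,y,z])-s["eef_pos"]);t=np.arctan2(M[1,1],M[0,1])-h
print("d",d.round(4),"turn",round((t+np.pi)%(2*np.pi)-np.pi,3),"t",s["time_s"])
E
python3 go.py .595 -.1205 .2 -.675
python3 - <<'E'
from h import *
print("bottle",ray('scene',491,178,.0).round(3),"jar",ray('scene',350,292,.06).round(3),"brush",ray('scene',128,280,0).round(3))
E
```

```text
d [-0.6069 -0.5108  0.0313] turn 2.023 t 0.15
bottle [0.554 0.439 0.   ] jar [ 0.756 -0.012  0.06 ] brush [ 0.538 -0.435  0.   ]
```

The rows are not in the units I measure in: shifts go in shares of 0.5 m and turns go in shares of 180 degrees. I convert before sending: -0.433 m / 0.5 = -0.866, -0.39 m / 0.5 = -0.78, 1.44 rad / 3.1416 = 0.4584.

>>> {"fn": "tcp_steps", "kwargs": {
  "ticks": [
    [[0.085, -0.086, -0.072, 0, 0.0446], [0.085, -0.174, -0.146, 0, 0.0923], [0.085, -0.26, -0.218, 0, 0.1369], [0.085, -0.346, -0.292, 0, 0.1846], [0.085, -0.434, -0.364, 0, 0.2292], [0.085, -0.52, -0.438, 0, 0.2769], [0.085, -0.606, -0.51, 0.02, 0.3215], [0.085, -0.694, -0.584, 0.02, 0.3661], [0.085, -0.78, -0.656, 0.02, 0.4138], [0.085, -0.866, -0.73, 0.02, 0.4584]]
  ],
  "force": 50
}}

```text
time_s: 1.4
eef_pos: [0.4584, 0.0587, 0.2212]
tool_rot: [-0.0, 0.741, 0.672, 0.0]
ft_force: [-0.4, 1.1, 0.2]
width: 0.085
finger_force: 0.0
```

```bash
python3 go.py .595 -.1205 .2 -.675
```

```text
d [-0.1651  0.1533  0.0211] turn 0.578 t 1.4
```

To row units: -0.165 m / 0.5 = -0.33, 0.153 m / 0.5 = 0.306, 0.578 rad / 3.1416 = 0.184.

>>> {"fn": "tcp_steps", "kwargs": {
  "ticks": [
    [[0.085, -0.082, 0.076, 0.01, 0.0477], [0.085, -0.166, 0.154, 0.02, 0.0923], [0.085, -0.248, 0.23, 0.03, 0.1401], [0.085, -0.33, 0.306, 0.042, 0.184], [0.085, -0.33, 0.306, 0.042, 0.184], [0.085, -0.33, 0.306, 0.042, 0.184], [0.085, -0.33, 0.306, 0.042, 0.184]]
  ]
}}

```text
time_s: 2.28
eef_pos: [0.5946, -0.1169, 0.2012]
tool_rot: [0.0, 0.9, 0.436, 0.001]
ft_force: [-0.8, -0.5, 0.2]
width: 0.0847
finger_force: 0.0
```

```bash
python3 go.py .595 -.1205 .047 -.675
python3 - <<'E'
from cell import manip
import cv2
c=manip.capture("wrist"); cv2.imwrite("pics/w1.png",c["pixels"][:,:,::-1])
E
```

```text
d [-0.0027  0.0023  0.1542] turn 0.007 t 2.275
```

View pics/w1.png

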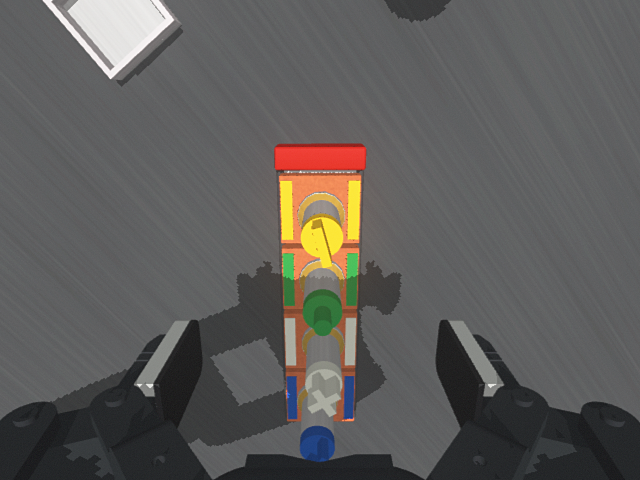

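The wrist view shows the rack square to the fingers. The yellow disc is at (321,235), midway between the pads (200 and 437), and the other sockets line up on columns 322, 323 and 318. I'll check positions with the wrist calibration.

```bash
python3 - <<'E'
from cell import manip
import numpy as np
c=manip.capture("wrist");E=c["extrinsics"]
for k,u,v,z in (('yel',322,235,.084),('grn',322,312,.084),('wht',324,382,.084),('blu',318,445,.084),('yelfoot',321,214,.03)):
    d=E[:3,:3]@[(u-c["cx"])/c["fx"],(v-c["cy"])/c["fy"],1];print(k,(E[:3,3]+d*(z-E[2,3])/d[2]).round(4))
E
python3 go.py .5945 -.1195 .047 -.675
```

```text
yel [ 0.5965 -0.1201  0.084 ]
grn [ 0.5614 -0.1648  0.084 ]
wht [ 0.5263 -0.2119  0.084 ]
blu [ 0.4858 -0.256   0.084 ]
yelfoot [ 0.596  -0.1202  0.03  ]
d [-0.0022  0.0012  0.1543] turn 0.007 t 2.375
```

Three views agree: yellow is at about (.596,-.120). I'll descend and grip.

To row units: 0.154 m / 0.5 = 0.308, 0.12 m / 0.5 = 0.24, 0.007 rad / 3.1416 = 0.0022.

>>> {"fn": "tcp_steps", "kwargs": {
  "ticks": [
    [[0.085, -0.006, 0.004, 0.08, 0.0022], [0.085, -0.006, 0.004, 0.16, 0.0022], [0.085, -0.006, 0.004, 0.24, 0.0022], [0.085, -0.006, 0.004, 0.28, 0.0022], [0.085, -0.006, 0.004, 0.308, 0.0022], [0.085, -0.006, 0.004, 0.308, 0.0022], [0.085, -0.006, 0.004, 0.308, 0.0022]]
  ]
}}

```text
time_s: 3.25
eef_pos: [0.5954, -0.1217, 0.0479]
tool_rot: [0.001, 0.902, 0.432, 0.001]
ft_force: [0.2, 0.3, 0.2]
width: 0.0847
finger_force: 0.0
```

>>> {"fn": "tcp_steps", "kwargs": {
  "ticks": [
    [[0.02, 0, 0, 0, 0], [0.02, 0, 0, 0, 0], [0.02, 0, 0, 0, 0], [0.02, 0, 0, 0, 0], [0.02, 0, 0, 0, 0], [0.02, 0, 0, 0, 0], [0.02, 0, 0, 0, 0], [0.02, 0, 0, 0, 0]]
  ],
  "force": 50
}}

```text
time_s: 4.25
eef_pos: [0.5947, -0.1216, 0.0466]
tool_rot: [0.0, 0.902, 0.432, 0.0]
ft_force: [-1.5, -0.3, 5.4]
width: 0.0271
finger_force: 49.6
```

To row units: -0.12 m / 0.5 = -0.24, -0.09 m / 0.5 = -0.18.

>>> {"fn": "tcp_steps", "kwargs": {
  "ticks": [
    [[0.02, 0, 0, -0.04, 0], [0.02, 0, 0, -0.1, 0], [0.02, 0, 0, -0.18, 0], [0.02, 0, 0, -0.24, 0], [0.02, 0, 0, -0.24, 0]]
  ]
}}

```text
time_s: 4.88
eef_pos: [0.5957, -0.1219, 0.1697]
tool_rot: [0.002, 0.902, 0.432, 0.002]
ft_force: [-0.8, 0.4, -2.0]
width: 0.0268
finger_force: 49.5
```

```bash
python3 go.py .5677 .0872 .166 -.0235
```

```text
d [ 0.1454 -0.1528  0.0032] turn -0.653 t 4.875
```

To row units: -0.153 m / 0.5 = -0.306, 0.145 m / 0.5 = 0.29, -0.653 rad / 3.1416 = -0.2079.

>>> {"fn": "tcp_steps", "kwargs": {
  "ticks": [
    [[0.02, 0.03, -0.03, 0, -0.0223], [0.02, 0.08, -0.084, 0, -0.0573], [0.02, 0.13, -0.136, 0, -0.0923], [0.02, 0.18, -0.188, 0, -0.1273], [0.02, 0.23, -0.24, 0, -0.1623], [0.02, 0.27, -0.284, 0, -0.1942], [0.02, 0.29, -0.306, 0, -0.2079], [0.02, 0.29, -0.306, 0, -0.2079], [0.02, 0.29, -0.306, 0, -0.2079]]
  ]
}}

```text
time_s: 6.0
eef_pos: [0.5661, 0.0865, 0.1659]
tool_rot: [-0.0, 0.716, 0.698, -0.0]
ft_force: [0.2, -1.0, -2.0]
width: 0.0268
finger_force: 49.5
```

```bash
python3 go.py .5677 .0872 .0285 -.0235
python3 - <<'E'
from cell import manip
import cv2
c=manip.capture("wrist"); cv2.imwrite("pics/w2.png",c["pixels"][:,:,::-1])
E
```

```text
d [0.0008 0.0017 0.1374] turn -0.002 t 6.0
```

View pics/w2.png

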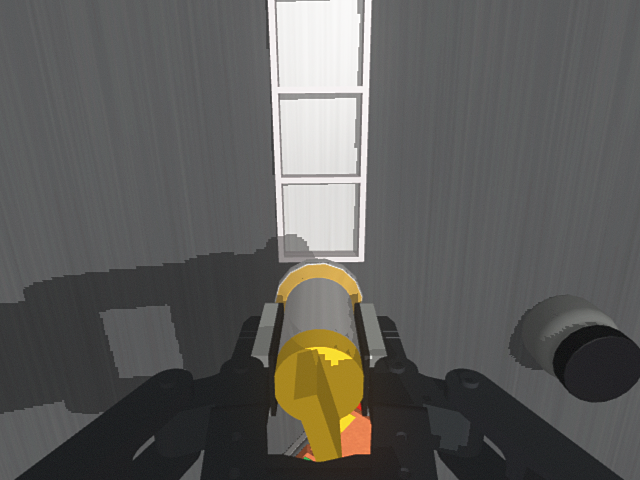

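The yellow socket is held upright between the pads. The carrier's near-end outer corners are at (279,262) and (365,262), and its dividers are at rows 180 and 91. I'll check those against the fit.

```bash
python3 - <<'E'
from cell import manip
from h import frame
import numpy as np
c=manip.capture("wrist");E=c["extrinsics"]
q=[.5698,.1772,-.0235]
for u,v,P in ((279,262,(-32,-122,18)),(365,262,(32,-122,18)),(281,180,(-28,-60,18)),(359,180,(28,-60,18)),(278,91,(-28,0,18)),(362,91,(28,0,18))):
    z=.018;d=E[:3,:3]@[(u-c["cx"])/c["fx"],(v-c["cy"])/c["fy"],1];print((E[:3,3]+d*(z-E[2,3])/d[2]).round(4),frame(q,np.array(P)/1e3).round(4))
E
```

```text
[0.5367 0.0535 0.018 ] [[0.5349 0.056  0.018 ]]
[0.6013 0.0519 0.018 ] [[0.5989 0.0545 0.018 ]]
[0.5416 0.1155 0.018 ] [[0.5404 0.1179 0.018 ]]
[0.5965 0.1141 0.018 ] [[0.5964 0.1166 0.018 ]]
[0.5428 0.1745 0.018 ] [[0.5418 0.1779 0.018 ]]
[0.5981 0.1731 0.018 ] [[0.5978 0.1765 0.018 ]]
```

Agreement is within about 2.5 mm against 9 mm of clearance, so I'll lower it.

To row units: 0.138 m / 0.5 = 0.276, -0.001 m / 0.5 = -0.002.

>>> {"fn": "tcp_steps", "kwargs": {
  "ticks": [
    [[0.02, -0.002, 0.004, 0.06, 0], [0.02, -0.002, 0.004, 0.14, 0], [0.02, -0.002, 0.004, 0.2, 0], [0.02, -0.002, 0.004, 0.24, 0], [0.02, -0.002, 0.004, 0.26, 0], [0.02, -0.002, 0.004, 0.27, 0], [0.02, -0.002, 0.004, 0.276, 0], [0.02, -0.002, 0.004, 0.276, 0], [0.02, -0.002, 0.004, 0.276, 0]]
  ]
}}

```text
time_s: 7.22
eef_pos: [0.5684, 0.0863, 0.0289]
tool_rot: [0.0, 0.716, 0.699, 0.0]
ft_force: [-0.1, -1.0, -2.0]
width: 0.0269
finger_force: 49.5
```

To row units: 0.0025 m / 0.5 = 0.005, 0.002 m / 0.5 = 0.004.

>>> {"fn": "tcp_steps", "kwargs": {
  "ticks": [
    [[0.02, 0, 0, 0.002, 0], [0.02, 0, 0, 0.004, 0], [0.02, 0, 0, 0.005, 0], [0.02, 0, 0, 0.005, 0]]
  ]
}}

```text
time_s: 7.72
eef_pos: [0.5682, 0.0863, 0.0266]
tool_rot: [0.0, 0.716, 0.699, 0.0]
ft_force: [-3.4, -0.1, 5.4]
width: 0.0269
finger_force: 50.2
```

>>> {"fn": "tcp_steps", "kwargs": {
  "ticks": [
    [[0.04, 0, 0, 0, 0], [0.06, 0, 0, 0, 0], [0.085, 0, 0, 0, 0], [0.085, 0, 0, 0, 0], [0.085, 0, 0, 0, 0]]
  ]
}}

```text
time_s: 8.35
eef_pos: [0.5681, 0.0863, 0.0257]
tool_rot: [-0.0, 0.716, 0.699, 0.0]
ft_force: [0.3, -0.9, 0.5]
width: 0.0851
finger_force: 0.0
```

>>> {"fn": "tcp_steps", "kwargs": {
  "ticks": [
    [[0.085, 0, 0, -0.06, 0], [0.085, 0, 0, -0.14, 0], [0.085, 0, 0, -0.24, 0], [0.085, 0, 0, -0.32, 0], [0.085, 0, 0, -0.32, 0]]
  ]
}}

```text
time_s: 8.98
eef_pos: [0.5698, 0.0865, 0.1902]
tool_rot: [0.002, 0.716, 0.699, 0.003]
ft_force: [-0.2, 0.4, -0.1]
width: 0.085
finger_force: 0.0
```

```bash
python3 go.py .5615 -.1645 .17 -.675
```

```text
d [-0.2511 -0.0024  0.02  ] turn 0.651 t 8.975
```

To row units: -0.251 m / 0.5 = -0.502, -0.22 m / 0.5 = -0.44, 0.651 rad / 3.1416 = 0.2072.

>>> {"fn": "tcp_steps", "kwargs": {
  "ticks": [
    [[0.085, -0.08, 0, 0, 0.0318], [0.085, -0.17, 0, 0, 0.07], [0.085, -0.26, 0, 0, 0.1082], [0.085, -0.35, 0, 0, 0.1464], [0.085, -0.44, -0.004, 0, 0.1814], [0.085, -0.502, -0.004, 0, 0.2072], [0.085, -0.502, -0.004, 0.04, 0.2072], [0.085, -0.502, -0.004, 0.04, 0.2072], [0.085, -0.502, -0.004, 0.04, 0.2072]]
  ]
}}

```text
time_s: 10.1
eef_pos: [0.5601, -0.1642, 0.1657]
tool_rot: [-0.0, 0.901, 0.433, -0.0]
ft_force: [-0.7, -0.5, -0.1]
width: 0.085
finger_force: 0.0
```

```bash
python3 go.py .5612 -.1645 .047 -.675
python3 - <<'E'
from cell import manip
import cv2
c=manip.capture("scene"); cv2.imwrite("pics/s2.png",cv2.resize(c["pixels"][170:290,170:470,::-1],None,fx=2.6,fy=2.6,interpolation=cv2.INTER_CUBIC))
E
```

```text
d [0.0005 0.0011 0.1187] turn 0.001 t 10.1
```

View pics/s2.png

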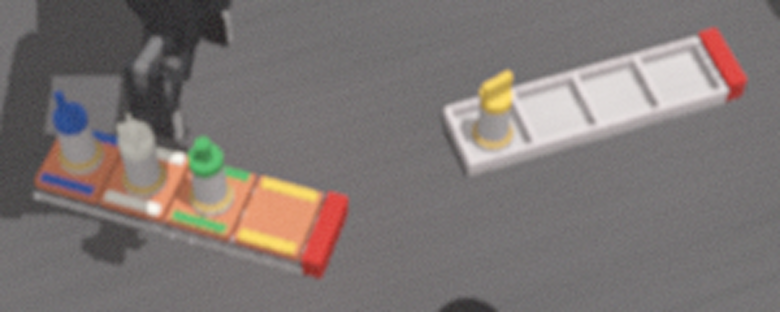

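Yellow stands upright, centred in the end compartment farthest from the red bar (foot at crop (492,138)). Green is next.

To row units: 0.119 m / 0.5 = 0.238, 0.105 m / 0.5 = 0.21.

>>> {"fn": "tcp_steps", "kwargs": {
  "ticks": [
    [[0.085, 0, 0.002, 0.08, 0], [0.085, 0, 0.002, 0.16, 0], [0.085, 0, 0.002, 0.21, 0], [0.085, 0, 0.002, 0.238, 0], [0.085, 0, 0.002, 0.238, 0], [0.085, 0, 0.002, 0.238, 0]]
  ]
}}

```text
time_s: 10.9
eef_pos: [0.5618, -0.1655, 0.0484]
tool_rot: [0.001, 0.901, 0.433, 0.001]
ft_force: [0.2, -0.8, 0.6]
width: 0.0849
finger_force: 0.0
```

>>> {"fn": "tcp_steps", "kwargs": {
  "ticks": [
    [[0.02, 0, 0, 0, 0], [0.02, 0, 0, 0, 0], [0.02, 0, 0, 0, 0], [0.02, 0, 0, 0, 0], [0.02, 0, 0, 0, 0], [0.02, 0, 0, 0, 0], [0.02, 0, 0, 0, 0], [0.02, 0, 0, 0, 0]]
  ],
  "force": 50
}}

```text
time_s: 11.9
eef_pos: [0.561, -0.1653, 0.0471]
tool_rot: [0.0, 0.901, 0.433, 0.0]
ft_force: [-0.9, 0.3, 6.0]
width: 0.0266
finger_force: 49.5
```

>>> {"fn": "tcp_steps", "kwargs": {
  "ticks": [
    [[0.02, 0, 0, -0.04, 0], [0.02, 0, 0, -0.1, 0], [0.02, 0, 0, -0.18, 0], [0.02, 0, 0, -0.24, 0], [0.02, 0, 0, -0.24, 0]]
  ]
}}

```text
time_s: 12.52
eef_pos: [0.562, -0.1656, 0.17]
tool_rot: [0.002, 0.901, 0.433, 0.002]
ft_force: [-0.1, 0.6, -2.4]
width: 0.027
finger_force: 49.4
```

```bash
python3 go.py .5698 .146 .166 -.0235
```

```text
d [ 0.2482 -0.1886  0.0035] turn -0.651 t 12.525
```

To row units: 0.248 m / 0.5 = 0.496, 0.238 m / 0.5 = 0.476, -0.651 rad / 3.1416 = -0.2072.

>>> {"fn": "tcp_steps", "kwargs": {
  "ticks": [
    [[0.02, 0.04, -0.03, 0, -0.0159], [0.02, 0.11, -0.084, 0, -0.0446], [0.02, 0.19, -0.144, 0, -0.0796], [0.02, 0.27, -0.206, 0, -0.1114], [0.02, 0.35, -0.266, 0, -0.1464], [0.02, 0.42, -0.32, 0, -0.1751], [0.02, 0.476, -0.362, 0, -0.1989], [0.02, 0.496, -0.378, 0, -0.2072], [0.02, 0.496, -0.378, 0, -0.2072], [0.02, 0.496, -0.378, 0, -0.2072]]
  ]
}}

```text
time_s: 13.78
eef_pos: [0.5682, 0.1453, 0.1662]
tool_rot: [-0.0, 0.716, 0.698, -0.0]
ft_force: [0.1, -0.2, -1.9]
width: 0.0268
finger_force: 49.5
```

```bash
python3 go.py .5698 .146 .0272 -.0235
```

```text
d [0.0008 0.0017 0.139 ] turn -0.002 t 13.775
```

To row units: 0.14 m / 0.5 = 0.28, 0.139 m / 0.5 = 0.278.

>>> {"fn": "tcp_steps", "kwargs": {
  "ticks": [
    [[0.02, 0, 0.002, 0.06, 0], [0.02, 0, 0.002, 0.14, 0], [0.02, 0, 0.002, 0.2, 0], [0.02, 0, 0.002, 0.24, 0], [0.02, 0, 0.002, 0.26, 0], [0.02, 0, 0.002, 0.27, 0], [0.02, 0, 0.002, 0.276, 0], [0.02, 0, 0.002, 0.278, 0], [0.02, 0, 0.002, 0.28, 0], [0.02, 0, 0.002, 0.28, 0]]
  ]
}}

```text
time_s: 15.02
eef_pos: [0.5695, 0.1466, 0.0272]
tool_rot: [0.0, 0.716, 0.699, 0.0]
ft_force: [0.1, 0.8, -1.1]
width: 0.0266
finger_force: 49.7
```

To row units: 0.0005 m / 0.5 = 0.001.

>>> {"fn": "tcp_steps", "kwargs": {
  "ticks": [
    [[0.02, 0, 0, 0.001, 0], [0.02, 0, 0, 0.001, 0], [0.04, 0, 0, 0.001, 0], [0.06, 0, 0, 0.001, 0], [0.085, 0, 0, 0.001, 0], [0.085, 0, 0, 0.001, 0], [0.085, 0, 0, 0.001, 0]]
  ]
}}

```text
time_s: 15.9
eef_pos: [0.5692, 0.1465, 0.0262]
tool_rot: [-0.0, 0.716, 0.699, 0.0]
ft_force: [0.9, -0.6, 0.2]
width: 0.0851
finger_force: 0.0
```

>>> {"fn": "tcp_steps", "kwargs": {
  "ticks": [
    [[0.085, 0, 0, -0.06, 0], [0.085, 0, 0, -0.14, 0], [0.085, 0, 0, -0.24, 0], [0.085, 0, 0, -0.32, 0], [0.085, 0, 0, -0.32, 0]]
  ]
}}

```text
time_s: 16.52
eef_pos: [0.5709, 0.1468, 0.1909]
tool_rot: [0.002, 0.716, 0.699, 0.003]
ft_force: [0.3, 1.3, -0.1]
width: 0.0851
finger_force: 0.0
```

```bash
python3 go.py .5252 -.2125 .165 -.675
```

```text
d [-0.3603 -0.0373  0.0249] turn 0.651 t 16.525
```

To row units: -0.36 m / 0.5 = -0.72, -0.33 m / 0.5 = -0.66, 0.651 rad / 3.1416 = 0.2072.

>>> {"fn": "tcp_steps", "kwargs": {
  "ticks": [
    [[0.085, -0.06, -0.006, 0, 0.0159], [0.085, -0.16, -0.016, 0, 0.0446], [0.085, -0.26, -0.026, 0, 0.0732], [0.085, -0.36, -0.038, 0, 0.1019], [0.085, -0.46, -0.048, 0, 0.1337], [0.085, -0.56, -0.058, 0, 0.1623], [0.085, -0.66, -0.068, 0, 0.191], [0.085, -0.72, -0.074, 0.04, 0.2072], [0.085, -0.72, -0.074, 0.05, 0.2072], [0.085, -0.72, -0.074, 0.05, 0.2072]]
  ]
}}

```text
time_s: 17.77
eef_pos: [0.5233, -0.2117, 0.1602]
tool_rot: [-0.001, 0.901, 0.433, -0.0]
ft_force: [-0.6, 0.7, -0.1]
width: 0.0851
finger_force: 0.0
```

>>> {"fn": "tcp_steps", "kwargs": {
  "ticks": [
    [[0.085, 0, 0, 0, 0], [0.085, 0, 0, 0, 0]]
  ]
}}

```text
time_s: 18.02
eef_pos: [0.5241, -0.2118, 0.1619]
tool_rot: [0.0, 0.901, 0.434, 0.0]
ft_force: [-0.3, 0.4, 0.5]
width: 0.085
finger_force: 0.0
```

```bash
python3 go.py .5252 -.2125 .047 -.675
```

```text
d [1.000e-04 1.200e-03 1.149e-01] turn 0.001 t 18.025
```

>>> {"fn": "tcp_steps", "kwargs": {
  "ticks": [
    [[0.085, 0, 0.002, 0.08, 0], [0.085, 0, 0.002, 0.16, 0], [0.085, 0, 0.002, 0.21, 0], [0.085, 0, 0.002, 0.23, 0], [0.085, 0, 0.002, 0.23, 0], [0.085, 0, 0.002, 0.23, 0]]
  ]
}}

```text
time_s: 18.77
eef_pos: [0.5253, -0.2135, 0.0479]
tool_rot: [0.001, 0.901, 0.433, 0.001]
ft_force: [0.4, 0.1, -0.1]
width: 0.0845
finger_force: 0.0
```

>>> {"fn": "tcp_steps", "kwargs": {
  "ticks": [
    [[0.02, 0, 0, 0, 0], [0.02, 0, 0, 0, 0], [0.02, 0, 0, 0, 0], [0.02, 0, 0, 0, 0], [0.02, 0, 0, 0, 0], [0.02, 0, 0, 0, 0], [0.02, 0, 0, 0, 0], [0.02, 0, 0, 0, 0]]
  ],
  "force": 50
}}

```text
time_s: 19.77
eef_pos: [0.5246, -0.2133, 0.0466]
tool_rot: [0.0, 0.901, 0.433, 0.0]
ft_force: [-0.8, -0.6, 4.6]
width: 0.0269
finger_force: 49.4
```

>>> {"fn": "tcp_steps", "kwargs": {
  "ticks": [
    [[0.02, 0, 0, -0.04, 0], [0.02, 0, 0, -0.1, 0], [0.02, 0, 0, -0.18, 0], [0.02, 0, 0, -0.24, 0], [0.02, 0, 0, -0.24, 0]]
  ]
}}

```text
time_s: 20.4
eef_pos: [0.5252, -0.2135, 0.168]
tool_rot: [0.001, 0.901, 0.433, 0.001]
ft_force: [0.2, 0.1, -2.1]
width: 0.0267
finger_force: 49.3
```

```bash
python3 go.py .5712 .206 .166 -.0235
```

```text
d [ 0.3563 -0.2263  0.0015] turn -0.651 t 20.4
```

To row units: 0.356 m / 0.5 = 0.712, 0.34 m / 0.5 = 0.68, -0.651 rad / 3.1416 = -0.2072.

>>> {"fn": "tcp_steps", "kwargs": {
  "ticks": [
    [[0.02, 0.03, -0.02, 0, -0.0095], [0.02, 0.1, -0.064, 0, -0.0286], [0.02, 0.18, -0.114, 0, -0.0525], [0.02, 0.26, -0.166, 0, -0.0764], [0.02, 0.35, -0.222, 0, -0.1019], [0.02, 0.44, -0.28, 0, -0.1273], [0.02, 0.53, -0.336, 0, -0.1544], [0.02, 0.61, -0.388, 0, -0.1783], [0.02, 0.68, -0.432, 0, -0.1974], [0.02, 0.712, -0.452, 0, -0.2072]]
  ]
}}

```text
time_s: 21.65
eef_pos: [0.5688, 0.2087, 0.1637]
tool_rot: [-0.001, 0.714, 0.7, -0.002]
ft_force: [-0.1, -0.7, -1.4]
width: 0.0269
finger_force: 49.3
```

>>> {"fn": "tcp_steps", "kwargs": {
  "ticks": [
    [[0.02, 0, 0, 0, 0], [0.02, 0, 0, 0, 0], [0.02, 0, 0, 0, 0]]
  ]
}}

```text
time_s: 22.02
eef_pos: [0.5705, 0.2047, 0.1663]
tool_rot: [0.0, 0.716, 0.698, -0.0]
ft_force: [0.5, -0.3, -2.0]
width: 0.027
finger_force: 49.4
```

```bash
python3 go.py .5712 .206 .0266 -.0235
```

```text
d [0.0013 0.0006 0.1397] turn -0.002 t 22.025
```

To row units: 0.14 m / 0.5 = 0.28, 0.139 m / 0.5 = 0.278.

>>> {"fn": "tcp_steps", "kwargs": {
  "ticks": [
    [[0.02, 0.002, 0, 0.06, 0], [0.02, 0.002, 0, 0.14, 0], [0.02, 0.002, 0, 0.2, 0], [0.02, 0.002, 0, 0.24, 0], [0.02, 0.002, 0, 0.26, 0], [0.02, 0.002, 0, 0.27, 0], [0.02, 0.002, 0, 0.276, 0], [0.02, 0.002, 0, 0.278, 0], [0.02, 0.002, 0, 0.28, 0], [0.02, 0.002, 0, 0.28, 0]]
  ]
}}

```text
time_s: 23.28
eef_pos: [0.5707, 0.2071, 0.0267]
tool_rot: [0.0, 0.716, 0.699, 0.0]
ft_force: [0.5, -0.6, -1.2]
width: 0.0271
finger_force: 49.5
```

To row units: 0.0005 m / 0.5 = 0.001.

>>> {"fn": "tcp_steps", "kwargs": {
  "ticks": [
    [[0.02, 0, 0, 0.001, 0], [0.02, 0, 0, 0.001, 0], [0.04, 0, 0, 0.001, 0], [0.06, 0, 0, 0.001, 0], [0.085, 0, 0, 0.001, 0], [0.085, 0, 0, 0.001, 0], [0.085, 0, 0, 0.001, 0]]
  ]
}}

```text
time_s: 24.15
eef_pos: [0.5705, 0.207, 0.0258]
tool_rot: [-0.0, 0.716, 0.699, 0.0]
ft_force: [-0.5, 0.5, -0.4]
width: 0.0853
finger_force: 0.0
```

>>> {"fn": "tcp_steps", "kwargs": {
  "ticks": [
    [[0.085, 0, 0, -0.06, 0], [0.085, 0, 0, -0.14, 0], [0.085, 0, 0, -0.24, 0], [0.085, 0, 0, -0.32, 0], [0.085, 0, 0, -0.32, 0]]
  ]
}}

```text
time_s: 24.78
eef_pos: [0.5721, 0.2075, 0.1905]
tool_rot: [0.002, 0.716, 0.699, 0.004]
ft_force: [0.2, 0.8, -0.7]
width: 0.0852
finger_force: 0.0
```

```bash
python3 go.py .4845 -.2575 .165 -.675
```

```text
d [-0.467  -0.0766  0.0237] turn 0.651 t 24.775
```

To row units: -0.467 m / 0.5 = -0.934, -0.45 m / 0.5 = -0.9, 0.651 rad / 3.1416 = 0.2072.

>>> {"fn": "tcp_steps", "kwargs": {
  "ticks": [
    [[0.085, -0.06, -0.01, 0, 0.0127], [0.085, -0.16, -0.026, 0, 0.035], [0.085, -0.27, -0.044, 0, 0.0605], [0.085, -0.38, -0.062, 0, 0.0844], [0.085, -0.49, -0.08, 0, 0.1082], [0.085, -0.6, -0.098, 0, 0.1337], [0.085, -0.71, -0.116, 0, 0.1576], [0.085, -0.82, -0.134, 0, 0.1814], [0.085, -0.9, -0.148, 0.02, 0.2005], [0.085, -0.934, -0.154, 0.04, 0.2072]]
  ]
}}

```text
time_s: 26.02
eef_pos: [0.4813, -0.2596, 0.1641]
tool_rot: [-0.001, 0.902, 0.432, -0.0]
ft_force: [0.1, 0.7, -0.3]
width: 0.0852
finger_force: 0.0
```

>>> {"fn": "tcp_steps", "kwargs": {
  "ticks": [
    [[0.085, 0, 0, 0, 0], [0.085, 0, 0, 0, 0], [0.085, 0, 0, 0, 0]]
  ]
}}

```text
time_s: 26.4
eef_pos: [0.4829, -0.2569, 0.1663]
tool_rot: [0.0, 0.901, 0.434, 0.0]
ft_force: [0.0, -1.1, 1.2]
width: 0.0848
finger_force: 0.0
```

```bash
python3 go.py .4845 -.2575 .047 -.675
```

```text
d [0.0005 0.0015 0.1193] turn 0.002 t 26.4
```

To row units: 0.119 m / 0.5 = 0.238, 0.105 m / 0.5 = 0.21.

>>> {"fn": "tcp_steps", "kwargs": {
  "ticks": [
    [[0.085, 0, 0.002, 0.08, 0], [0.085, 0, 0.002, 0.16, 0], [0.085, 0, 0.002, 0.21, 0], [0.085, 0, 0.002, 0.238, 0], [0.085, 0, 0.002, 0.238, 0], [0.085, 0, 0.002, 0.238, 0]]
  ]
}}

```text
time_s: 27.15
eef_pos: [0.4839, -0.259, 0.0483]
tool_rot: [0.001, 0.901, 0.433, 0.001]
ft_force: [-0.3, -1.1, -0.4]
width: 0.0848
finger_force: 0.0
```

>>> {"fn": "tcp_steps", "kwargs": {
  "ticks": [
    [[0.02, 0, 0, 0, 0], [0.02, 0, 0, 0, 0], [0.02, 0, 0, 0, 0], [0.02, 0, 0, 0, 0], [0.02, 0, 0, 0, 0], [0.02, 0, 0, 0, 0], [0.02, 0, 0, 0, 0], [0.02, 0, 0, 0, 0]]
  ],
  "force": 50
}}

```text
time_s: 28.15
eef_pos: [0.4832, -0.2588, 0.0471]
tool_rot: [0.0, 0.901, 0.433, 0.0]
ft_force: [-1.8, 0.9, 5.3]
width: 0.0265
finger_force: 49.3
```

>>> {"fn": "tcp_steps", "kwargs": {
  "ticks": [
    [[0.02, 0, 0, -0.04, 0], [0.02, 0, 0, -0.1, 0], [0.02, 0, 0, -0.18, 0], [0.02, 0, 0, -0.24, 0], [0.02, 0, 0, -0.24, 0]]
  ]
}}

```text
time_s: 28.78
eef_pos: [0.4839, -0.2592, 0.1685]
tool_rot: [0.002, 0.901, 0.433, 0.001]
ft_force: [0.7, -0.6, -2.4]
width: 0.0269
finger_force: 49.4
```

```bash
python3 go.py .5727 .266 .166 -.0235
```

```text
d [ 0.4655 -0.2589  0.0017] turn -0.652 t 28.775
```

To row units: 0.435 m / 0.5 = 0.87, 0.4 m / 0.5 = 0.8, -0.61 rad / 3.1416 = -0.1942.

>>> {"fn": "tcp_steps", "kwargs": {
  "ticks": [
    [[0.02, 0.03, -0.016, 0, -0.0064], [0.02, 0.11, -0.062, 0, -0.0255], [0.02, 0.2, -0.112, 0, -0.0446], [0.02, 0.3, -0.166, 0, -0.0668], [0.02, 0.4, -0.222, 0, -0.0891], [0.02, 0.5, -0.278, 0, -0.1114], [0.02, 0.6, -0.334, 0, -0.1337], [0.02, 0.7, -0.39, 0, -0.156], [0.02, 0.8, -0.444, 0, -0.1783], [0.02, 0.87, -0.484, 0, -0.1942]]
  ]
}}

```text
time_s: 30.02
eef_pos: [0.5643, 0.2354, 0.1639]
tool_rot: [-0.001, 0.728, 0.685, -0.002]
ft_force: [0.5, -0.6, -1.5]
width: 0.0264
finger_force: 49.4
```

>>> {"fn": "tcp_steps", "kwargs": {
  "ticks": [
    [[0.02, 0.036, -0.046, 0, -0.008], [0.02, 0.05, -0.062, 0, -0.0134], [0.02, 0.05, -0.062, 0, -0.0134], [0.02, 0.05, -0.062, 0, -0.0134]]
  ]
}}

```text
time_s: 30.52
eef_pos: [0.537, 0.2583, 0.1666]
tool_rot: [0.0, 0.716, 0.698, -0.0]
ft_force: [0.4, -0.2, -1.6]
width: 0.0271
finger_force: 49.7
```

```bash
python3 go.py .5727 .266 .0271 -.0235
```

```text
d [0.0086 0.0356 0.1395] turn -0.001 t 30.525
```

I used old axes for second call; correct: shift .0086, .0356.

To row units: 0.036 m / 0.5 = 0.072, 0.033 m / 0.5 = 0.066.

>>> {"fn": "tcp_steps", "kwargs": {
  "ticks": [
    [[0.02, 0.008, 0.036, 0, 0], [0.02, 0.016, 0.066, 0, 0], [0.02, 0.018, 0.072, 0, 0], [0.02, 0.018, 0.072, 0, 0], [0.02, 0.018, 0.072, 0, 0], [0.02, 0.018, 0.072, 0, 0]]
  ]
}}

```text
time_s: 31.28
eef_pos: [0.5726, 0.2672, 0.167]
tool_rot: [0.0, 0.715, 0.699, 0.0]
ft_force: [-0.2, 0.2, -1.7]
width: 0.0271
finger_force: 49.8
```

```bash
python3 go.py .5727 .266 .0271 -.0235
```

```text
d [-1.300e-03  1.000e-04  1.399e-01] turn 0.001 t 31.275
```

To row units: 0.14 m / 0.5 = 0.28, 0.139 m / 0.5 = 0.278.

>>> {"fn": "tcp_steps", "kwargs": {
  "ticks": [
    [[0.02, -0.004, 0, 0.06, 0], [0.02, -0.004, 0, 0.14, 0], [0.02, -0.004, 0, 0.2, 0], [0.02, -0.004, 0, 0.24, 0], [0.02, -0.004, 0, 0.26, 0], [0.02, -0.004, 0, 0.27, 0], [0.02, -0.004, 0, 0.276, 0], [0.02, -0.004, 0, 0.278, 0], [0.02, -0.004, 0, 0.28, 0], [0.02, -0.004, 0, 0.28, 0]]
  ]
}}

```text
time_s: 32.52
eef_pos: [0.573, 0.2654, 0.0272]
tool_rot: [0.0, 0.715, 0.699, 0.0]
ft_force: [0.5, 0.3, -1.7]
width: 0.0272
finger_force: 49.9
```

To row units: 0.0007 m / 0.5 = 0.0014.

>>> {"fn": "tcp_steps", "kwargs": {
  "ticks": [
    [[0.02, 0, 0, 0.0014, 0], [0.02, 0, 0, 0.0014, 0], [0.04, 0, 0, 0.0014, 0], [0.06, 0, 0, 0.0014, 0], [0.085, 0, 0, 0.0014, 0], [0.085, 0, 0, 0.0014, 0], [0.085, 0, 0, 0.0014, 0]]
  ]
}}

```text
time_s: 33.4
eef_pos: [0.5728, 0.2653, 0.0261]
tool_rot: [-0.0, 0.715, 0.699, 0.0]
ft_force: [0.5, 0.1, 0.8]
width: 0.085
finger_force: 0.0
```

>>> {"fn": "tcp_steps", "kwargs": {
  "ticks": [
    [[0.085, 0, 0, -0.06, 0], [0.085, 0, 0, -0.14, 0], [0.085, 0, 0, -0.24, 0], [0.085, 0, 0, -0.32, 0], [0.085, 0, -0.12, -0.36, 0], [0.085, 0, -0.22, -0.36, 0], [0.085, 0, -0.22, -0.36, 0], [0.085, 0, -0.22, -0.36, 0]]
  ]
}}

```text
time_s: 34.4
eef_pos: [0.4634, 0.2679, 0.2066]
tool_rot: [0.0, 0.715, 0.699, 0.001]
ft_force: [0.4, 0.1, 0.8]
width: 0.0851
finger_force: 0.0
```

```bash
python3 - <<'E'
from cell import manip
import cv2
c=manip.capture("scene"); cv2.imwrite("pics/s3.png",cv2.resize(c["pixels"][155:335,170:530,::-1],None,fx=2.2,fy=2.2,interpolation=cv2.INTER_CUBIC))
c=manip.capture("side"); cv2.imwrite("pics/d3.png",cv2.resize(c["pixels"][200:400,200:400,::-1],None,fx=2.8,fy=2.8,interpolation=cv2.INTER_CUBIC))
E
```

```text
(no output)
```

View pics/s3.png

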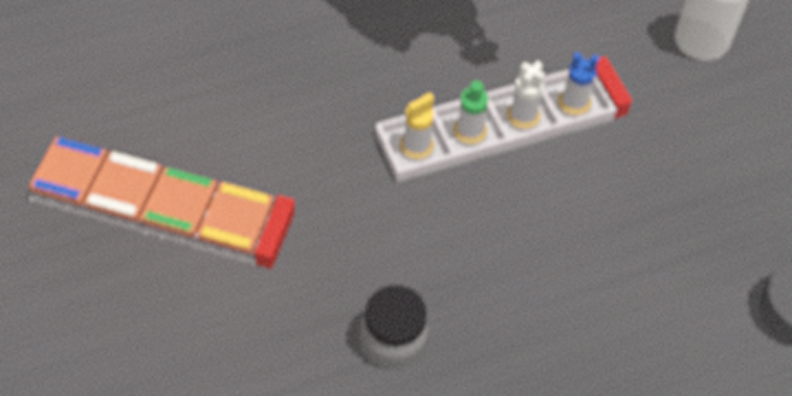

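View pics/d3.png

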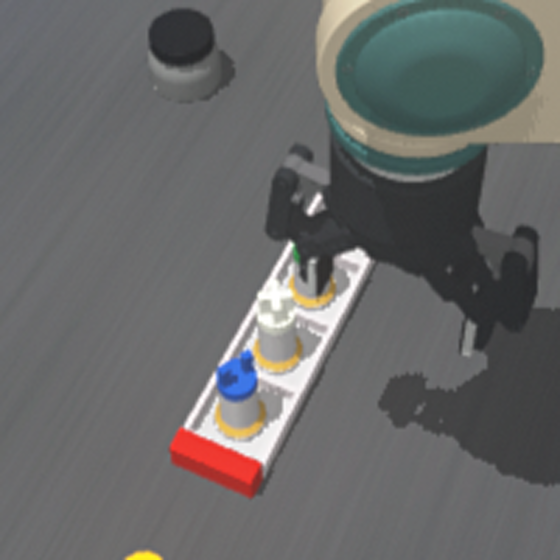

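All four sockets stand upright in the order yellow (418,148), green (471,131), white (525,118), blue (576,105), with blue next to the red bar. The jar and bottle look untouched. A last check of the positions:

```bash
python3 - <<'E'
from h import *
q=[.5703,.176,-.0235];c,s=np.cos(q[2]),np.sin(q[2])
for n,cr,u,v in (('scene',(170,155,2.2),418,146),('scene',(170,155,2.2),471,131),('scene',(170,155,2.2),525,116),('scene',(170,155,2.2),576,102),('side',(200,200,2.8),240,414),('side',(200,200,2.8),277,349),('side',(200,200,2.8),313,288)):
    d=ray(n,*un(*cr,u,v),.01)[:2]-q[:2];print(n,(1e3*np.array([c*d[0]+s*d[1],-s*d[0]+c*d[1]])).round(1))
E
```

```text
scene [  2. -88.]
scene [  1.7 -28.7]
scene [ 1.7 32.5]
scene [ 1.9 91.2]
side [ 1.7 88.3]
side [ 1.1 29.8]
side [ -0.5 -29.9]
```

All are within 3 mm of their compartment centres, so I'm handing in.

```bash
python3 -c "
from cell import manip
print(manip.finish_job())"
```

```text
the job is handed in; nothing more can be done
None
```

I moved all four sockets into the carrier in reverse order and handed the job in at about 34 s: from the end farthest from the carrier's red bar they stand yellow, green, white, blue, upright, released and within about 3 mm of their compartment centres in the last camera check; the jar and bottle looked unmoved, I did not re-check the brush, and the hand-in returned no verdict.

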